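Set the tracing lamp's iris lever to the preset tab

TASK

Set the brightness of the round tracing lamp on the craft desk: with a fingertip, gently push the upright post of its iris lever around the arc until the lever's point lines up with the point of the small tab on the lamp's rim. Do not grip the lever, do not lift or shift the lamp or the tab, leave the tape roll, glue jar and mug alone, and take the hand away when done.

Things in the scene. Friction and masses are not known exactly. Their poses are not given: they have to be found in the camera images.
- lamp: White drum-shaped lamp, 210 mm across, 2.6 kg, standing loose on the desk; its flat white top face is 75 mm above the desk, with round glass in the middle and a black tick scale near the rim (every 10 degrees, from -90 to +90). Origin: centre of its underside. z up; its own -x axis points to mid-scale.
- iris_ring: Black ring, 96 mm wide, turning on the lamp's top about its vertical centre line, with a flat black lever along the ring's own -x axis (10 mm wide, top 9 mm above the face, pointed end 79 mm from the centre line). Origin: on the centre line, at the face. No spring: dry friction, about 2 N at the post, stays where left; stops 109 degrees either side of mid-scale. Over 20 N on it counts as gripping.
- post_mid (a point): The lever's upright black post, one piece with lever and ring: 14 mm diameter, 62 mm from the centre line, its top 52 mm above the lamp's face. The point is on the post's axis, 35 mm above the face. At the start the lever stands clockwise (seen from above) of the tab, so the post is pushed counter-clockwise.
- lever_tip (a point): Point straight ahead of the lever's pointed end, in the lever's direction, 82 mm from the centre line and 7 mm above the lamp's face.
- tab_tip (a point): Point just ahead of the inward tip of the black preset tab, 82 mm from the centre line, 7 mm above the lamp's face. The tab is clipped over the rim somewhere on the scale: 16 mm wide, from 84 to 110 mm from the centre line, top 7.5 mm above the face, stiff. Lever and tab line up when lever_tip and tab_tip coincide.
- tape_roll: Bystander: roll of clear (whitish) tape lying flat, 96 mm across, 24 mm high. Origin: centre of its underside.
- glue_jar: Bystander: closed glue jar with a white cap and a paper label, 52 mm across, 75 mm high. Origin: centre of its underside.
- mug: Bystander: white mug, 76 mm across, 85 mm high. Origin: centre of its underside.

How it is judged:
By the outcome, as a careful person would: the job done as asked, in the order asked, and still so for the second after the job is handed in, with the robot touching nothing.
It also fails if it takes over 48 s, if anything falls off the work surface, if the arm or the gripper's body presses on something with over 40 N, if the wrist force passes 120 N, or if a joint passes its speed limit or range.

ROBOT

A 6-joint arm with a two-finger parallel gripper is mounted at the origin on the work surface. World frame = base frame: x ahead of the robot, y to its left, z up, the work surface at z = 0. Lengths are in m, angles in rad, forces in N, time in s.
With the tool pointing down it reaches from about 0.35 to 0.8 m from the base axis. Payload 7.3 kg.
Tool frame: the origin (TCP) lies between the finger pads; the fingertips stand 25 mm ahead of it and the grasp point (between the pads) lies 6 mm ahead of it (r.tip_extent is the distance from the TCP to the fingertips, in m); z points along the fingers, y is the direction in which the jaws open and shut (so a half turn about z gives the same grasp; the last joint's range is limited). The gripper opens to 85 mm and grips with 20 to 120 N. Pads are 22 mm wide; open, the fingers measure 114 mm over their backs; the gripper's body (76 mm by 85 mm) begins 54 mm behind the grasp point. The pads swing forward as they close: fully open they stand 13 mm farther back than shut.
Start: joints at [0.973, 0.342, 1.524, -0, 1.275, -0.146], TCP at [0.229, 0.472, 0.256] pointing down, gripper open.
Joint ranges: [-2.53, 2.53], [-0.77, 2.02], [0.04, 2.7], [-1, 4.14], [0.28, 2.66], [-3.11, 3.11]. Speed limits (rad/s): [2.57, 2.57, 3.14, 3.14, 3.14, 3.14].

INTERFACE

Orientations are given as a unit quaternion [x, y, z, w].
In Python, from workcell import r, command_gripper, optics gives the robot as it stands. The module is installed in compiled form; this text tells all that it offers. Calls block until the motion is done:
- r.reach(position, orientation): joint-space move of the TCP to a pose.
- r.move_straight(position, orientation=None, speed=0.15, max_force=None): straight line of the TCP; orientation=None keeps the orientation; speed is the mean speed in m/s. With max_force (N) it stops when the force on the tool has changed by that much, and returns True; else False.
- r.movej(angles): joint-space move.
- command_gripper(opening, force=None): finger opening in m; force is the grip in N (None keeps the last); returns when the fingers have stopped.
- r.hold(seconds).
- r.solve_ik(position, orientation): joint angles nearest the present ones, or None.
- r.read_state(): the state.
- optics.get_image(name): name is "scene" or "top" or "wrist"; returns (picture, depth): 420x560x3 uint8, red, green, blue; 420x560 float32, m along the optical axis (not along the pixel's ray), 0 where there is no reading.
- optics.camera_model(name): a dict with "K" (3x3 intrinsics, pixels), "R" (3x3) and "t" (3): a world point X has camera coordinates R X + t; the wrist camera has in their place "tool_from_camera" (4x4, takes a point from camera to tool coordinates, whose origin is the TCP and whose axes are the flange's). Camera axes: x right, y down, z forward; pixel columns grow to the right and rows downward; lengths in m; the calibration is good to about 2 mm. A picture is of the moment at which its call begins: read the wrist's pose just before it. camera_model takes no time and is no camera call.
A pose or a line that the arm cannot do raises r.PlanningError and nothing moves.
- r.finish_job(): hands the job in, once; it reports no verdict.
The state is a dict: "time_s": time; "joint_positions": joint angles; "dq": joint speeds; "tau": joint torques, N m; "eef_pos": TCP position; "eef_rot": TCP orientation; "contact_force": force on the tool from outside, world axes, zero at the start; "torque": the same for the moment, N m; "grip_width": finger opening in m.
Only numpy, scipy, OpenCV 4.12 (cv2) and the standard library are available. Lean on these libraries where they do the work, as an engineer would, in place of code of your own. Each camera call takes 0.05 s, during which the arm holds its last target. There are 200 camera calls.

## Working session

There is one attempt and no reset: what is moved stays moved. The work goes in short steps, each a Python script; the robot and the scene stay as the last script left them, time stands still between calls to the robot, and variables do not carry over. Pictures are saved under pics/ and viewed, about 8 in all and at most 12, crops included, and the job is handed in when it is done.

```bash
mkdir -p pics; python3 - <<'E'
from workcell import r, optics
import cv2,numpy as np
for n in("top","scene"):
    p,d=optics.get_image(n); cv2.imwrite(f"pics/{n}0.png",p[:,:,::-1]); np.savez(f"{n}0.npz",p=p,d=d)
    m=optics.camera_model(n); print(n,m["K"],m["R"],m["t"])
print(optics.camera_model("wrist")); print(r.read_state())
E
```

```text
top [[412.13471187   0.         286.19641155]
 [  0.         412.13471187 201.06975974]
 [  0.           0.           1.        ]] [[ 0.00979368 -0.99994884  0.00252978]
 [-0.98924986 -0.01005798 -0.14588885]
 [ 0.14590684 -0.0010738  -0.98929775]] [-0.0020725   0.58851405  1.01944871]
scene [[457.98467752   0.         278.78054894]
 [  0.         457.98467752 211.6862181 ]
 [  0.           0.           1.        ]] [[ 0.47513886  0.87979421 -0.01432557]
 [ 0.54072123 -0.30478668 -0.78404441]
 [-0.69416397  0.36478382 -0.6205394 ]] [-0.28177501 -0.22428147  1.5184641 ]
{'K': array([[360.051612  ,   0.        , 284.74136169],
       [  0.        , 360.051612  , 211.5894717 ],
       [  0.        ,   0.        ,   1.        ]]), 'tool_from_camera': array([[-2.53104017e-04, -9.46231004e-01, -3.23491613e-01,
         8.37881900e-02],
       [ 9.99999936e-01, -3.20769168e-04,  1.55854831e-04,
         1.06311930e-04],
       [-2.51240809e-04, -3.23491553e-01,  9.46231025e-01,
        -1.18226034e-01],
       [ 0.00000000e+00,  0.00000000e+00,  0.00000000e+00,
         1.00000000e+00]])}
{'time_s': 0.1, 'joint_positions': array([ 9.73018151e-01,  3.42662649e-01,  1.52490683e+00, -1.85163640e-05,
        1.27536698e+00, -1.45993107e-01]), 'dq': array([ 7.46183715e-05, -7.16651287e-04, -1.35404742e-03,  6.23825284e-05,
       -8.16331888e-04, -2.08022183e-03]), 'tau': array([ 7.45911348e-04, -4.34447873e+01, -2.46490216e+01, -2.68118529e-04,
        4.67806065e-03, -2.53908740e-05]), 'eef_pos': array([0.2290068 , 0.47207841, 0.25569555]), 'eef_rot': array([ 2.23973627e-01,  9.74594974e-01, -6.29192245e-04, -2.35901404e-04]), 'contact_force': array([-0.32481204,  0.27305018,  0.70935713]), 'torque': array([-0.0109806 ,  0.03170707,  0.0044205 ]), 'grip_width': 0.08537369507150296}
```

View pics/top0.png

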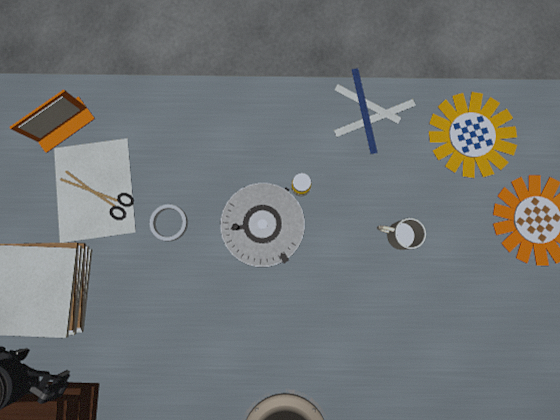

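View pics/scene0.png

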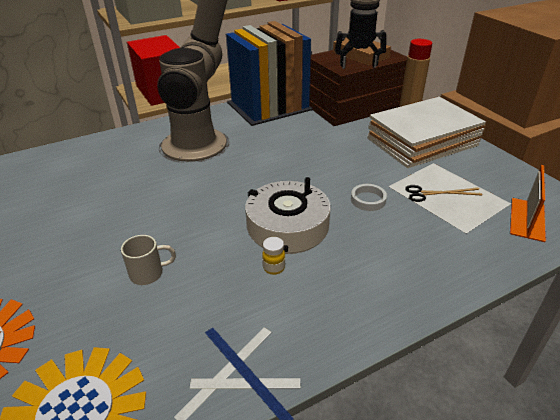

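The top view shows the lamp centre at about (262,225), the lever post at (237,226), the tab at (285,258), the tape roll at (168,222), the jar at (301,183) and the mug at (407,234). The scene view agrees: post at (307,185), tab at (253,193). Next I'll localise coarsely and take a closer wrist view.

```bash
cat > h.py <<'E'
from workcell import r, command_gripper, optics
import cv2,numpy as np
from scipy.spatial.transform import Rotation as Ro
def cam(n,st=None):
    m=optics.camera_model(n)
    if n!="wrist": return m["K"],m["R"].T,-m["R"].T@m["t"]
    T=m["tool_from_camera"]; Rt=Ro.from_quat(st["eef_rot"]).as_matrix()
    return m["K"],Rt@T[:3,:3],Rt@T[:3,3]+st["eef_pos"]
def ray(c,uv,z):
    K,R,o=c; uv=np.atleast_2d(uv).astype(float)
    d=np.c_[uv,np.ones(len(uv))]@np.linalg.inv(K).T@R.T
    return o+d*((z-o[2])/d[:,2])[:,None]
def proj(c,X):
    K,R,o=c; q=(np.atleast_2d(X)-o)@R@K.T; return q[:,:2]/q[:,2:]
def down(a): # tool z down, tool x axis at world yaw a
    return Ro.from_matrix(np.array([[np.cos(a),np.sin(a),0],[np.sin(a),-np.cos(a),0],[0,0,-1]])).as_quat()
def snap(name):
    st=r.read_state(); p,d=optics.get_image("wrist"); c=cam("wrist",st)
    cv2.imwrite(f"pics/{name}.png",p[:,:,::-1]); np.savez(f"{name}.npz",p=p,d=d,K=c[0],R=c[1],o=c[2]); return p,d,c
E
python3 - <<'E'
from h import *
c=cam("top")
print(ray(c,[(262,225),(285,258)],.075),ray(c,(237,226),.127),ray(c,(168,222),.024),ray(c,(301,183),.075),ray(c,(407,234),.085))
q=r.read_state(); print(Ro.from_quat(q["eef_rot"]).as_matrix())
C=ray(c,(262,225),.075)[0]
for a in(np.pi,0,np.pi/2,-np.pi/2):
    for z in (.3,.35): print(a,z,r.solve_ik([C[0],C[1],z],down(a)))
E
```

```text
[[0.52324734 0.0632189  0.075     ]
 [0.44278246 0.00538554 0.075     ]] [[0.51572277 0.11896633 0.127     ]] [[0.53311558 0.31099671 0.024     ]] [[ 0.63015491 -0.03296951  0.075     ]] [[ 0.50383865 -0.29274741  0.085     ]]
[[-8.99671518e-01  4.36566845e-01 -7.41661584e-04]
 [ 4.36567439e-01  8.99670837e-01 -1.12074381e-03]
 [ 1.77971708e-04 -1.33208659e-03 -9.99999097e-01]]
3.141592653589793 0.3 [-2.52320894e-02  3.15260843e-01  1.44086346e+00 -4.44089210e-16
  1.38546835e+00 -1.59602842e+00]
3.141592653589793 0.35 [-2.52320894e-02  2.91290948e-01  1.33976359e+00 -4.44089210e-16
  1.51053811e+00 -1.59602842e+00]
0 0.3 [-2.52320894e-02  3.15260843e-01  1.44086346e+00 -4.44089210e-16
  1.38546835e+00  1.54556424e+00]
0 0.35 [-2.52320894e-02  2.91290948e-01  1.33976359e+00 -4.44089210e-16
  1.51053811e+00  1.54556424e+00]
1.5707963267948966 0.3 [-2.52320894e-02  3.15260843e-01  1.44086346e+00 -4.44089210e-16
  1.38546835e+00 -2.52320894e-02]
1.5707963267948966 0.35 [-2.52320894e-02  2.91290948e-01  1.33976359e+00 -4.44089210e-16
  1.51053811e+00 -2.52320894e-02]
-1.5707963267948966 0.3 None
-1.5707963267948966 0.35 None
```

```bash
python3 - <<'E'
from h import *
command_gripper(0.0)
r.reach([.475,.063,.33],down(np.pi)); r.hold(.2)
snap("w1"); print(r.read_state()["time_s"])
E
```

```text
2.875
```

View pics/w1.png

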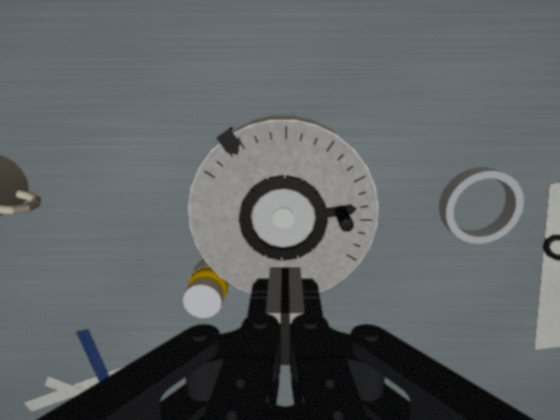

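The wrist view shows the lamp face centred at about (284,212), the tab at (230,141) with its tip pointing inward, the lever tip at (354,211), and the post leaning to (347,226). Next I'll measure the centre and the two angles by ray casting.

```bash
cat > meas.py <<'E'
from h import *
from scipy.optimize import least_squares
def circ(P,R0,):
    f=lambda x:np.hypot(P[:,0]-x[0],P[:,1]-x[1])-R0
    s=least_squares(f,P.mean(0)[:2],loss="soft_l1",f_scale=.001); return s.x,np.median(abs(f(s.x)))
def measure(f,C0=None,show=False):
    D=np.load(f+".npz"); p=D["p"]; c=(D["K"],D["R"],D["o"]); g=cv2.cvtColor(p,cv2.COLOR_RGB2GRAY).astype(float)
    v,u=np.mgrid[:420,:560]; uv=np.c_[u.ravel(),v.ravel()]
    hsv=cv2.cvtColor(p,cv2.COLOR_RGB2HSV)
    if C0 is None:
        # rim: along radial scan lines on the face plane, face->background by saturation+brightness drop
        Cg=np.array([.523,.063]); 
        for it in range(3):
            pts=[]
            for a in np.arange(0,2*np.pi,.03):
                rr=np.arange(.095,.118,.0003); X=np.c_[Cg[0]+rr*np.cos(a),Cg[1]+rr*np.sin(a),rr*0+.075]
                q=proj(c,X).astype(np.float32); s=cv2.remap(g.astype(np.float32),q[:,None,:1],q[:,None,1:],1)[:,0]
                gr=np.diff(cv2.GaussianBlur(s[:,None],(1,9),0)[:,0]); k=gr.argmin()
                if gr[k]<-1.5 and s[:20].mean()>85: pts.append(X[k])
            pts=np.array(pts); Cg,res=circ(pts,.105); print("centre",Cg,"res",res,len(pts))
        C0=Cg
    out={}
    for nm,z,lo,hi in(("tab",.0825,.085,.106),("lever",.084,.052,.078)):
        P=ray(c,uv,z)[:,:2]-C0; rad=np.hypot(*P.T); m=(rad>lo)&(rad<hi)&(g.ravel()<60)
        M=m.reshape(g.shape).astype(np.uint8); n,L,S,cc=cv2.connectedComponentsWithStats(M)
        for i in range(1,n):
            if S[i,4]>40:
                w=P[L.ravel()==i]; mm=w.mean(0); print(nm,cc[i],S[i,4],"ang",np.degrees(np.arctan2(mm[1],mm[0]))%360,"r",np.hypot(*mm))
    return C0,c
E
python3 - <<'E'
from meas import *
C,c=measure("w1")
p=cv2.imread("pics/w1.png"); cr=cv2.resize(p[110:310,180:390],None,fx=3,fy=3,interpolation=2)
cv2.imwrite("pics/w1c.png",cr[:600])
for z,rr in((.075,.105),(.127,.062)): pass
q=proj(c,np.r_[C,.075]);print(q)
E
```

```text
centre [0.52492379 0.06199157] res 0.0005007605501274881 177
centre [0.52489445 0.06199849] res 0.0004295780105801478 176
centre [0.52488317 0.06199997] res 0.00041080800366174314 176
tab [230.07782101 143.07782101] 257 ang 213.04486276257092 r 0.09734358664499586
tab [284.78773126 294.10418695] 1027 ang 1.3463551448001212 r 0.09288827833077802
lever [343.41237113 216.04639175] 388 ang 93.64945666895046 r 0.06517768915879378
lever [284.00233645 276.27102804] 428 ang 1.0591900825191036 r 0.06865386696800321
[[282.86648496 216.86683143]]
```

View pics/w1c.png

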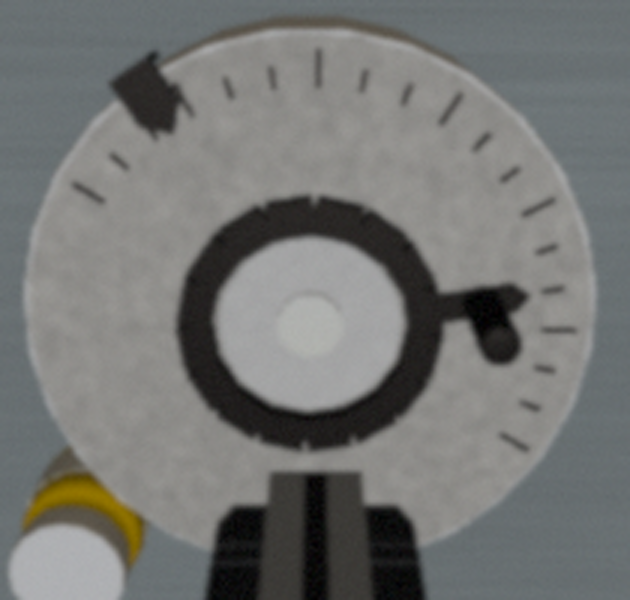

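```bash
cat > ang.py <<'E'
from meas import *
def angs(f,C):
    D=np.load(f+".npz"); c=(D["K"],D["R"],D["o"]); s=4
    g=cv2.resize(cv2.cvtColor(D["p"],cv2.COLOR_RGB2GRAY),None,fx=s,fy=s,interpolation=cv2.INTER_CUBIC)
    v,u=np.mgrid[:g.shape[0],:g.shape[1]]; uv=np.c_[(u.ravel()+.5)/s-.5,(v.ravel()+.5)/s-.5]
    for nm,z,bands in(("tab",.0825,((.084,.089),(.089,.094),(.094,.099),(.099,.104))),("lever",.084,((.050,.055),(.070,.074),(.072,.079),(.074,.079)))):
        P=ray(c,uv,z)[:,:2]-C; rad=np.hypot(*P.T); a=np.degrees(np.arctan2(P[:,1],P[:,0]))%360
        for lo,hi in bands:
            M=((rad>lo)&(rad<hi)&(g.ravel()<75)&(a>60)&(a<300)).reshape(g.shape).astype(np.uint8)
            n,L,S,_=cv2.connectedComponentsWithStats(M)
            for i in range(1,n):
                if S[i,4]>100:
                    k=L.ravel()==i; w=a[k]; print(nm,lo,hi,"n",S[i,4],"ang %.2f  [%.1f %.1f]"%(w.mean(),w.min(),w.max()),"wid mm %.1f"%(np.radians(np.ptp(w))*rad[k].mean()*1e3))
E
python3 - <<'E'
from ang import *
C=np.array([.52488,.06200]); angs("w1",C)
c=cam("wrist",r.read_state()); print(ray(c,(180+0/3+525/3-0,110+296/3),.084))
for th in (70,85,150,205):
  t=np.radians(th); e=np.array([np.cos(t),np.sin(t)]); n=np.array([-e[1],e[0]])
  print(th,r.solve_ik([*(C+.062*e-.018*n),.123],down(t-np.pi/2)))
E
```

```text
tab 0.084 0.089 n 280 ang 213.53  [210.9 217.0] wid mm 9.4
tab 0.089 0.094 n 1100 ang 213.06  [207.4 217.9] wid mm 16.9
tab 0.094 0.099 n 1381 ang 212.66  [207.2 218.0] wid mm 18.1
tab 0.099 0.104 n 1261 ang 213.16  [208.6 217.6] wid mm 16.0
lever 0.05 0.055 n 666 ang 100.03  [94.3 105.9] wid mm 10.6
lever 0.07 0.074 n 1399 ang 91.85  [79.6 103.9] wid mm 30.5
lever 0.072 0.079 n 566 ang 99.62  [95.3 103.7] wid mm 10.9
lever 0.072 0.079 n 563 ang 85.65  [80.1 92.8] wid mm 16.3
lever 0.074 0.079 n 298 ang 99.55  [96.2 103.1] wid mm 9.0
lever 0.074 0.079 n 206 ang 85.27  [81.1 89.6] wid mm 11.2
[[0.5123651  0.13886931 0.084     ]]
70 [ 6.65711009e-02  5.64536533e-01  1.55961144e+00 -4.44089210e-16
  1.01744468e+00  1.98643328e+00]
85 [ 8.28651734e-02  5.44628726e-01  1.59742504e+00 -4.44089210e-16
  9.99538884e-01  1.74092796e+00]
150 [ 6.65813748e-02  4.38924949e-01  1.79239856e+00 -4.44089210e-16
  9.10269147e-01  5.90180150e-01]
205 [-5.28603158e-02  3.96369366e-01  1.86770521e+00 -4.44089210e-16
  8.77518081e-01 -4.89192629e-01]
```

```bash
cat > push.py <<'E'
from h import *
C=np.array([.52488,.06200])
def pose(th,off,z=.123):
    t=np.radians(th); e=np.array([np.cos(t),np.sin(t)]); n=np.array([-e[1],e[0]])
    return [*(C+.062*e-off*n),z],down(t-np.pi/2)
E
python3 - <<'E'
from push import *
r.reach(*pose(99.7,.035,.19)); r.move_straight(*pose(99.7,.035))
r.hold(.2); f0=r.read_state()["contact_force"]
hit=r.move_straight(*pose(99.7,.012),speed=.03,max_force=1.2)
s=r.read_state(); t=np.radians(99.7); n=np.array([-np.sin(t),np.cos(t)])
print(hit,"off",(C+.062*np.array([np.cos(t),np.sin(t)])-s["eef_pos"][:2])@n,s["contact_force"]-f0,s["time_s"])
E
```

```text
True off 0.017068075774156286 [-0.87536507  0.4573409  -0.5781747 ] 6.875
```

```bash
python3 - <<'E'
from push import *
for th in np.r_[np.arange(108,206,8),207]:
    hit=r.move_straight(*pose(th,.0175),speed=.06,max_force=10)
    s=r.read_state(); print(th,hit,np.round(s["contact_force"],1),round(s["time_s"],2))
    if hit: break
r.move_straight(*pose(th,.04),speed=.1)
r.move_straight(*pose(th,.04,.2),speed=.2)
r.reach([.475,.063,.33],down(np.pi)); r.hold(.2); snap("w2"); print(r.read_state()["time_s"])
from ang import angs; angs("w2",C)
p=cv2.imread("pics/w2.png"); cv2.imwrite("pics/w2c.png",cv2.resize(p[110:310,180:390],None,fx=3,fy=3,interpolation=2))
E
```

```text
108 False [-0.1 -0.8  0.2] 7.18
116 False [ 1.2  0.4 -0.1] 7.48
124 False [-0.4  0.3  0.2] 7.78
132 False [-0.3 -0.4 -0.2] 8.08
140 False [0.1 0.6 0. ] 8.38
148 False [ 0.9  0.9 -0.4] 8.68
156 False [-0.6 -0.5  0.2] 8.98
164 False [-0.2 -0.4 -0.1] 9.28
172 False [ 0.2  0.4 -1. ] 9.58
180 False [ 0.8 -0.3 -0.1] 9.88
188 False [-0.1 -0.2 -0.7] 10.18
196 False [ 0.8 -0.1 -0.1] 10.48
204 False [0.1 0.5 0.3] 10.78
207 False [-1.   0.5  0.3] 11.03
13.225
tab 0.084 0.089 n 281 ang 213.52  [210.8 217.0] wid mm 9.6
tab 0.089 0.094 n 1101 ang 213.00  [207.3 217.9] wid mm 17.0
tab 0.094 0.099 n 1355 ang 212.70  [207.4 217.9] wid mm 17.7
tab 0.099 0.104 n 1253 ang 213.17  [208.7 217.8] wid mm 16.1
lever 0.05 0.055 n 1366 ang 211.55  [200.9 222.5] wid mm 19.8
lever 0.07 0.074 n 566 ang 206.67  [202.8 210.4] wid mm 9.5
lever 0.072 0.079 n 656 ang 206.56  [203.1 210.4] wid mm 9.4
lever 0.074 0.079 n 378 ang 206.46  [203.3 209.9] wid mm 8.7
```

View pics/w2c.png

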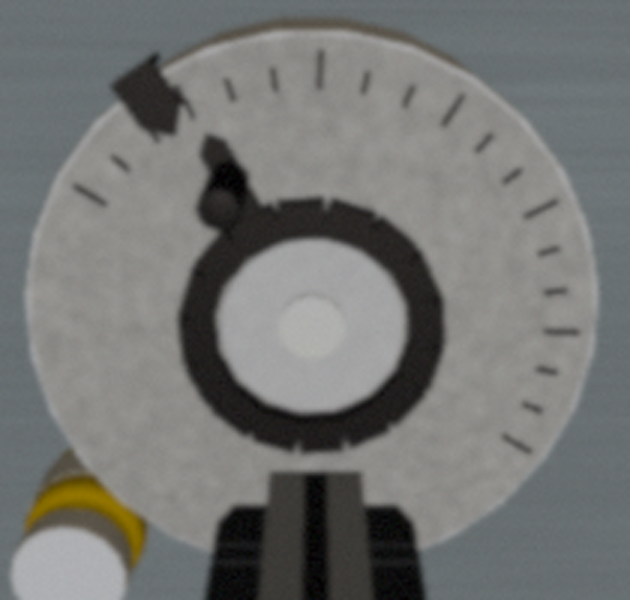

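The lever is now at 206.5° and the tab at about 213.1°; pushing leaves the lever about 0.5° short of the command. I'll nudge it nearly to the target, then look from directly above the two tips.

```bash
cat > nudge.py <<'E'
from push import *; import sys
from ang import angs
th,tag=float(sys.argv[1]),sys.argv[2]
r.reach(*pose(206,.04,.2)); r.move_straight(*pose(206,.04),speed=.2)
r.move_straight(*pose(206,.0205),speed=.06)
h=r.move_straight(*pose(th,.0175),speed=.03,max_force=10); r.hold(.2); print("hit",h)
r.move_straight(*pose(th,.04),speed=.1); r.move_straight(*pose(th,.04,.2),speed=.2)
r.reach([.537,.016,.2],down(np.pi)); r.hold(.2); p,d,c=snap(tag); print(r.read_state()["time_s"])
angs(tag,C)
u,v=proj(c,[.4536,.0157,.083])[0].astype(int); print(u,v)
p=p[max(v-60,0):v+80,max(u-90,0):u+90,::-1]; cv2.imwrite(f"pics/{tag}c.png",cv2.resize(p,None,fx=4,fy=4,interpolation=2))
E
python3 nudge.py 213.1 w3
```

```text
hit False
18.1583
tab 0.084 0.089 n 152 ang 178.95  [178.6 179.2] wid mm 0.9
tab 0.084 0.089 n 162 ang 169.15  [168.8 169.5] wid mm 1.0
tab 0.084 0.089 n 201 ang 159.38  [159.0 159.8] wid mm 1.2
tab 0.084 0.089 n 221 ang 149.48  [149.0 149.9] wid mm 1.3
tab 0.084 0.089 n 706 ang 213.58  [211.2 216.1] wid mm 7.5
tab 0.084 0.089 n 273 ang 139.60  [139.1 140.1] wid mm 1.5
tab 0.084 0.089 n 243 ang 129.64  [129.2 130.1] wid mm 1.3
tab 0.084 0.089 n 105 ang 237.42  [237.1 237.7] wid mm 0.9
tab 0.084 0.089 n 251 ang 119.64  [119.2 120.1] wid mm 1.4
tab 0.084 0.089 n 221 ang 109.61  [109.2 110.1] wid mm 1.4
tab 0.084 0.089 n 217 ang 99.53  [99.0 100.0] wid mm 1.5
tab 0.084 0.089 n 186 ang 89.39  [89.0 89.8] wid mm 1.3
tab 0.084 0.089 n 163 ang 79.26  [78.8 79.7] wid mm 1.3
tab 0.084 0.089 n 155 ang 69.05  [68.6 69.5] wid mm 1.3
tab 0.089 0.094 n 235 ang 178.90  [178.6 179.2] wid mm 1.1
tab 0.089 0.094 n 111 ang 188.71  [188.5 189.0] wid mm 0.8
tab 0.089 0.094 n 127 ang 169.13  [168.8 169.5] wid mm 1.0
tab 0.089 0.094 n 143 ang 159.30  [158.9 159.7] wid mm 1.3
tab 0.089 0.094 n 3129 ang 213.
[... 173 characters left out ...]
 237.44  [237.1 237.8] wid mm 1.0
tab 0.089 0.094 n 253 ang 119.56  [119.1 120.0] wid mm 1.5
tab 0.089 0.094 n 165 ang 89.32  [89.0 89.6] wid mm 0.9
tab 0.094 0.099 n 149 ang 178.89  [178.5 179.2] wid mm 1.2
tab 0.094 0.099 n 3705 ang 213.15  [208.0 218.1] wid mm 17.0
tab 0.094 0.099 n 113 ang 149.33  [149.0 149.7] wid mm 1.2
tab 0.094 0.099 n 111 ang 237.48  [237.1 237.8] wid mm 1.1
tab 0.099 0.104 n 3462 ang 213.49  [209.2 217.8] wid mm 15.3
lever 0.05 0.055 n 2411 ang 213.28  [205.6 221.0] wid mm 14.1
lever 0.07 0.074 n 1537 ang 213.09  [209.4 216.8] wid mm 9.2
lever 0.072 0.079 n 1749 ang 213.05  [209.5 216.7] wid mm 9.4
lever 0.074 0.079 n 977 ang 213.02  [209.6 216.4] wid mm 8.9
283 89
```

View pics/w3c.png

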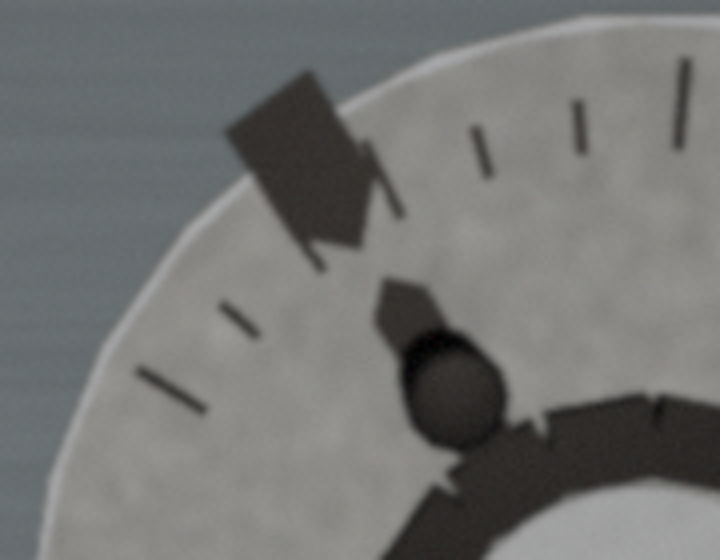

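```bash
python3 - <<'E'
from push import *
D=np.load("w3.npz"); c=(D["K"],D["R"],D["o"])
g=lambda x,y:(193+(x+.5)/4-.5,29+(y+.5)/4-.5)
for n,q,z in(("tabtip",g(359,248),.0825),("tab outer",g(267,100),.0825),("leveltip",g(388,279),.084)):
    P=ray(c,q,z)[0,:2]-C; print(n,np.degrees(np.arctan2(P[1],P[0]))%360,np.hypot(*P))
# circle-check of tick scale: tick angles should be 10deg apart about the true centre; fit the ring/rim centre here
from meas import circ
gr=cv2.cvtColor(D["p"],cv2.COLOR_RGB2GRAY).astype(np.float32); pts=[]
for a in np.radians(np.arange(95,265,2)):
    rr=np.arange(.097,.113,.0003); X=np.c_[C[0]+rr*np.cos(a),C[1]+rr*np.sin(a),rr*0+.075]
    q=proj(c,X).astype(np.float32)
    if q.min()<1 or q[:,1].max()>418: continue
    s=cv2.remap(gr,q[:,None,:1],q[:,None,1:],1)[:,0]; d=np.diff(cv2.GaussianBlur(s[:,None],(1,9),0)[:,0]); k=d.argmin()
    if d[k]<-1 and s[:15].mean()>85: pts.append(X[k])
print(len(pts),circ(np.array(pts),.105))
E
```

```text
tabtip 213.56409036016768 0.08478864152054098
tab outer 213.46708623286278 0.10999184783218315
leveltip 212.6674657044384 0.07851793505604208
80 (array([0.52567649, 0.06203152]), np.float64(0.00025400033578303755))
```

The tab measures 213.5° at both its tip and its outer end. The lever is about 0.6° short: the tips sit at crop pixels (388,279) and (359,248). One more small nudge.

```bash
python3 nudge.py 213.7 w4 | grep -E "hit|lever|ang 213|^[0-9]"
```

```text
hit False
23.1667
tab 0.084 0.089 n 701 ang 213.55  [211.1 216.0] wid mm 7.6
tab 0.089 0.094 n 3200 ang 213.32  [208.0 218.2] wid mm 16.3
tab 0.094 0.099 n 3694 ang 213.15  [208.0 218.1] wid mm 17.0
tab 0.099 0.104 n 3471 ang 213.49  [209.2 217.9] wid mm 15.3
lever 0.05 0.055 n 2417 ang 214.22  [206.6 222.2] wid mm 14.3
lever 0.07 0.074 n 1518 ang 213.84  [210.2 217.5] wid mm 9.2
lever 0.072 0.079 n 1754 ang 213.80  [210.3 217.4] wid mm 9.2
lever 0.074 0.079 n 996 ang 213.77  [210.4 217.1] wid mm 8.8
283 89
```

View pics/w4c.png

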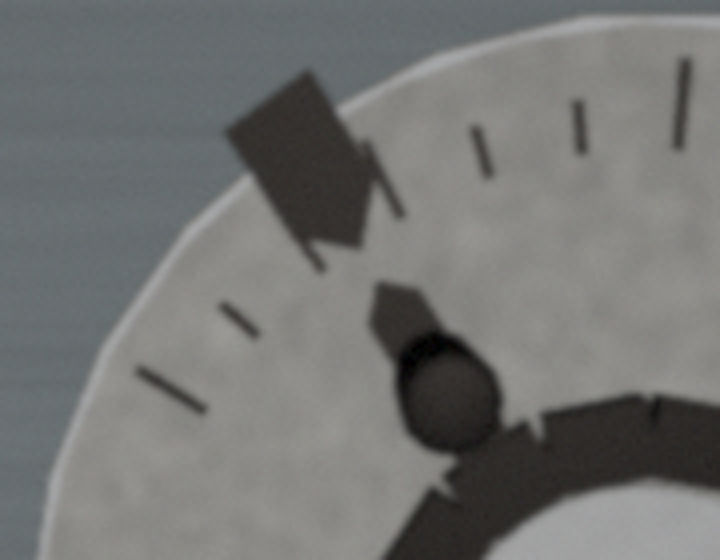

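The tips now line up: the tab tip is at (359,248) and the lever tip at (380,283). The estimates differ by -0.1° to +0.3°, and the tab and ticks haven't moved. The hand is clear, so I'm handing in.

```bash
python3 - <<'E'
from h import *
r.reach([.475,.063,.33],down(np.pi)); r.hold(.2); print(r.read_state()["time_s"],r.read_state()["contact_force"]); r.finish_job()
E
```

```text
24.025 [ 0.76588435 -0.7033602   0.32302078]
the job is handed in; nothing more can be done
```

The lever's point now lines up with the tab's point to within about 0.3°. I handed the job in at 24.0 s, with the hand lifted clear and touching nothing.

- **Pushing:** I pushed the post counter-clockwise around its arc with the closed fingertips, from about 99.7° to the tab. I then made two small nudges, each checked with the wrist camera. No push reached the 10 N stop I had set.
- **Last check:** The tab measured 213.5° at its tip and outer end. The lever measured 213.8° by its end region, but about 213.4° by its tip pixel, so the two estimates disagree by about 0.4° (0.5 mm).
- **Weaker tab reading:** The readings along the middle of the tab came out lower (213.15–213.3°). I discounted them because neighbouring scale ticks merge with the tab there.
- **Lamp and bystanders:** The tab and scale ticks were at the same pixels before and after the last nudge, so the lamp did not shift then. I did not re-measure the tape roll, jar or mug, but the path stayed well clear of them.
- **Force readings:** Wrist force stayed within about 1.2 N throughout, close to the sensor noise. It could not confirm contact, so I relied on the pictures.
- **Centre estimate:** The last close views put the lamp's centre about 0.8 mm from my first estimate. That shifts both angles almost equally, so the alignment is not affected.

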